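Hardness check on a squared stack of moulded plates

ROBOT

A 6-joint arm with a two-finger parallel gripper is mounted at the origin on the work surface. World frame = base frame: x ahead of the robot, y to its left, z up, the work surface at z = 0. Lengths are in mm, angles in rad, forces in N, time in s.
With the tool pointing down it reaches from about 375 to 975 mm from the base axis. Payload 3.8 kg.
Tool frame: the origin (TCP) lies midway between the tips of the shut fingers; the grasp point (between the pads) lies 19 mm behind it (manip.grasp_offset is the distance from the TCP to the grasp point, in mm); z points along the fingers, y is the line along which they close (so a half turn about z gives the same grasp; the last joint's range is limited). The gripper opens to 88 mm and grips with 3 to 60 N. Pads are 18 mm wide; open, the fingers measure 123 mm over their backs; the gripper's body (75 mm by 187 mm) begins 45 mm behind the grasp point.
Start: joints at [1.177, 0.264, 1.604, -0, 1.274, -0.037], TCP at [235.76, 632.484, 238.706] pointing down, gripper open.
Joint ranges: [-2.63, 2.63], [-0.94, 2.18], [0.31, 2.57], [-1.31, 4.45], [0, 2.66], [-2.55, 2.55]. Speed limits (rad/s): [2.57, 2.57, 3.14, 3.14, 3.14, 3.14].

INTERFACE

Orientations are given as a rotation vector (axis times angle).
In Python, from cell import manip gives the robot as it stands.
- The arm moves only by the tool carry_out, never from a script. Its arguments are lists of equal length, an entry for each row: "grip": the closure, from -1 (fully open) to 1 (shut); "slide": the shift along the world's x, y, z in m, a list of three; "dr": the turn, a rotation vector about the world's x, y, z in degrees, a list of three. A call has 1 to 10 rows; each row shifts and turns the commanded pose from where the row before left it; what a row does not reach is not made up. A row lasts 1/12 s, in which the tool goes at most 41.7 mm and 7.16 degrees, less where a joint would pass 70% of its speed; a pose out of reach is approached as far as the arm can. A call with a gripper value outside its range is refused whole. The fingers move at their own pace and stop on an object; the grip force is fixed at half the most. Time passes only in rows, so rows that do not move let the fingers close. It gives the time, the measured TCP pose, the force, the opening and the grip force at its end, in the units of the state.
- manip.get_state(): the state, without advancing time (a new reading comes with each control period).
- manip.camera(name): name is "side" or "top" or "wrist"; returns the picture (480x640x3 uint8, blue, green, red); there is no depth.
- manip.get_calibration(name): a dict with "fx", "fy", "cx", "cy" (pixels), "dist_coeffs" ([k1, k2, p1, p2, k3] as OpenCV has them; the pictures are not rectified), "view" (4x4, takes a point from world to camera coordinates). Camera axes: x right, y down, z forward; pixel columns grow to the right and rows downward; lengths in mm; the calibration is good to about 2 mm. A picture is of the moment at which its call begins: read the wrist's pose just before it. get_calibration takes no time and is no camera call; for the wrist camera it gives the pose at the moment of the call.
- manip.job_done(): hands the job in; it is judged then, once.
The state is a dict: "time": time; "qpos": joint angles; "dq": joint speeds; "joint_efforts": joint torques, N m; "tcp_pos": TCP position; "tool_rot": TCP orientation; "wrist_force": force on the tool from outside, world axes, zero at the start; "wrist_torque": the same for the moment, N m; "grip_width": finger opening in mm; "gripper_force": force on a finger pad.
Only numpy, scipy, OpenCV 4.12 (cv2) and the standard library are available. Lean on these libraries where they do the work, as an engineer would, in place of code of your own. Each camera call takes 0.05 s, during which the arm holds its last target. There are 200 camera calls.

TASK

Tap or push the ragged stack of three moulded plates on the jig until all their edges sit squarely against both blue stops. Then lift the red hardness gauge out of its stand and, holding it upright with its dial facing away from the jig's long stop, press its tip lightly, with about 4 newtons, on the orange dot of the top plate without disturbing the squared stack or the other things on the table. Finish while still holding the gauge pressed there: do not let go.

Things in the scene. Friction and masses are not known exactly. Their poses are not given: they have to be found in the camera images.
- jig: squaring jig fixed to the table; origin at z = 0 below where the centres of the squared plates belong (a squared plate has its centre at jig x = 0, y = 0, axes along the jig's). Aluminium platform 20 mm high under the stack, x -40 to 24, y -36 to 58 mm: plates overhang it on the open sides, +x and -y. Plates start 6 to 18 mm off in +x and in -y, turned up to 5 degrees
- long_stop (a point): middle of the top edge of the jig's long blue stop's inner face (jig x = -32 mm, y = 12 mm); stop 92 mm long, 8 mm thick, top 34 mm above the table, 4 mm below the top of the stack (38 mm). Plates are pushed towards the jig's -x to meet it. Axes as the jig's
- short_stop (a point): middle of the top edge of the jig's short blue stop's inner face (jig x = -10 mm, y = 50 mm); stop 50 mm long, 8 mm thick, top 34 mm above the table. Plates are pushed towards the jig's +y to meet it
- plate_low_mid (a point): centre (mid-height) of the lowest loose black moulded plate of the stack, 64 (its x) x 100 (its y) x 6 (z) mm, about 40 g, with a 33 mm round through-window centred 22 mm from the centre towards its +y; its axes match the jig's axes when squared (true of all three)
- plate_mid_mid (a point): centre (mid-height) of the middle loose grey moulded plate of the stack, 64 (its x) x 100 (its y) x 6 (z) mm, about 40 g, with a 33 mm round through-window centred 22 mm from the centre towards its +y; its axes match the jig's axes when squared
- plate_top_mid (a point): centre (mid-height) of the top loose black moulded plate of the stack, 64 (its x) x 100 (its y) x 6 (z) mm, about 40 g, with a 33 mm round through-window centred 22 mm from the centre towards its +y; its axes match the jig's axes when squared. It carries the orange dot
- spot (a point): centre of the orange dot, 14 mm across, on the upper face of the top plate, 24 mm from the plate's centre towards its -y; axes as the plate's
- stand: grey stand block fixed to the table, 70 x 70 x 43 mm high, origin at the centre of its underside; a 23 mm vertical hole through its middle takes the gauge's sleeve
- grip (a point): centre of the gauge's black grip, a block 24 x 24 mm, 52 mm high. Gauge: 140 g, 148 mm tall, z up along it, +x out of its dial face. It stands upright in the stand, its 34 mm flange on the block's top, sleeve and plunger 40 mm down in the hole: lift it straight up 50 mm or more. Below the grip (26 mm under this point) is the red round dial case, 52 mm across in y, 22 mm thick in x
- dial (a point): centre of the white dial face of the gauge, 12 mm from the gauge's axis towards its +x and 53 mm below the grip centre
- tip (a point): lowest point of the gauge's round brass tip, 10 mm across, on the gauge's axis, 124 mm below the grip centre while not pressed; it moves up into the gauge as it is pressed
- plunger (a joint): travel of the sprung tip into the gauge in m: 0 out, 0.014 fully in; the spring gives 0.5 N per mm (4 N at 8 mm)
- bowl_a: pink bowl, 116 mm across, 50 mm high, with black caps in it; origin at its foot; leave alone
- bowl_b: second pink bowl, the same; leave alone
- cup: clear cup, 72 mm across, 90 mm high; origin at its foot; leave alone
- mallet: hammer lying on the table, 260 mm long, 26 mm high, handle towards the robot; origin on the table under its middle; leave alone
- spare: spare black plate lying on the table, 64 x 100 x 6 mm; origin at the centre of its underside; leave alone
There are look-alikes about, which are no part of the job. Leave any yellow look-alike of the part that bears plate_top_mid alone. Of the things that look like the part that bears grip, the larger one is meant.

How it is judged (in metres and radians):
On the way, in this order (a step that is already met when the one before it is completed fails the run):
1. the three plates sit square against both stops (x of plate_low_mid in the frame of jig between -0.003 and 0.003 m and y of plate_low_mid in the frame of jig between -0.003 and 0.003 m and angle between the x axis of each of plate_low_mid, plate_mid_mid, plate_top_mid and the x axis of jig, either way round below 0.05 rad and angle between each of plate_low_mid, plate_mid_mid, plate_top_mid's own z axis and vertical below 0.05 rad and x of plate_mid_mid in the frame of jig between -0.003 and 0.003 m and y of plate_mid_mid in the frame of jig between -0.003 and 0.003 m and x of plate_top_mid in the frame of jig between -0.003 and 0.003 m and y of plate_top_mid in the frame of jig between -0.003 and 0.003 m), for 0.2 s.
2. the gauge, upright and dial facing away from the long stop, is pressed lightly on the dot (distance between tip and spot below 0.007 m and contact force between gauge and plate_top between 2 and 6 N and angle between grip's own z axis and vertical below 0.105 rad and angle between the x axis of grip and the x axis of jig, either way round below 0.21 rad and x of dial in the frame of spot above 0 m and contact force between the fingers and gauge above 1 N), for 0.2 s.
At the end, for the whole second after the job is handed in: All three plates within 3 mm of their squared place and 0.05 rad of the jig's axes and of flat; the gauge held in the fingers, at rest, within 6 degrees of upright, its dial facing the jig's +x within 12 degrees, its tip within 7 mm of the dot's centre and pressing on the top plate with 2 to 6 N (all of step 1 and all of step 2 and linear speed of gauge below 0.02 m/s); the arm keeps its last pose, push and grip.
It fails at once if the gauge is pressed hard (over 12 N) on the top plate (contact force between gauge and plate_top above 12 N).
It fails at once if one of the other things on the table is disturbed (moved over 20 mm) (distance of any of bowl_a, bowl_b, cup, mallet, spare from where it was at the start of the episode above 0.02 m).
It also fails if it takes over 72 s, if anything falls off the work surface, if the arm or the gripper's body presses on something with over 40 N, if the wrist force passes 120 N, or if a joint passes its speed limit or range.

## Working session

There is one attempt and no reset: what is moved stays moved. The work goes in short steps, Python scripts to look and compute and a tool call to move; the robot and the scene stay as the last step left them, time stands still between calls to the robot, and variables do not carry over. Pictures are saved under pics/ and viewed, at most 13 in all, crops included, and the job is handed in when it is done.

Besides the shell and the picture viewer there is one more tool, called after "Call:" as a command line: name --argument value ..., lists and objects as JSON in quotes. carry_out: Moves the arm, as the interface text tells. Its arguments: {"type":"object","properties":{"grip":{"type":"array"},"slide":{"type":"array"},"dr":{"type":"array"}},"required":["grip","slide","dr"]}

```bash
ls; mkdir -p pics; cat > h.py <<'E'
import numpy as np, cv2
from cell import manip
def ray(c,uv):
    K=np.array([[c['fx'],0,c['cx']],[0,c['fy'],c['cy']],[0,0,1.]])
    p=cv2.undistortPoints(np.array(uv,float).reshape(-1,1,2),K,np.array(c['dist_coeffs'],float))[:,0]
    V=np.array(c['view']);R=V[:3,:3];o=-R.T@V[:3,3]
    return o,np.c_[p,np.ones(len(p))]@R
def onz(c,uv,z):
    o,d=ray(c,uv); return o+d*((z-o[2])/d[:,2])[:,None]
def proj(c,P):
    K=np.array([[c['fx'],0,c['cx']],[0,c['fy'],c['cy']],[0,0,1.]]);V=np.array(c['view'])
    return cv2.projectPoints(np.array(P,float).reshape(-1,1,3),cv2.Rodrigues(V[:3,:3])[0],V[:3,3],K,np.array(c['dist_coeffs'],float))[0][:,0]
def snap(n,f):
    c=manip.get_calibration(n);im=manip.camera(n);cv2.imwrite('pics/'+f,im);return c,im
E
python3 - <<'E'
from h import *
for n in('top','side'):
    c,im=snap(n,n+'0.png');V=np.array(c['view']);print(n,c['fx'],(-V[:3,:3].T@V[:3,3]).round(),V[:3,:3].round(2).tolist())
print(manip.get_state(),manip.grasp_offset)
E
```

```text
pics
top 480.863750417972 [ 366.  -10. 1237.] [[-0.02, -1.0, -0.03], [-0.99, 0.03, -0.16], [0.16, 0.02, -0.99]]
side 440.0350149463382 [ 401. -640.  787.] [[0.97, -0.25, -0.02], [-0.19, -0.68, -0.71], [0.17, 0.69, -0.71]]
{'time': 0.1, 'qpos': array([ 1.17706468e+00,  2.64656490e-01,  1.60517634e+00, -1.54949132e-05,
        1.27366459e+00, -3.69215455e-02]), 'dq': array([-0.00025081, -0.00094415, -0.00169822,  0.00043201, -0.00183825,
       -0.00088996]), 'joint_efforts': array([ 1.02940106e-03, -5.03624368e+01, -3.58068216e+01,  7.29984278e-02,
        2.34457199e-02, -5.87098293e-05]), 'tcp_pos': array([235.55824465, 631.92309354, 237.55984761]), 'tool_rot': array([-5.57430623e-01, -3.09134289e+00,  2.92750835e-03]), 'wrist_force': array([-0.07817148,  0.33983844,  0.01816621]), 'wrist_torque': array([0.0344699 , 0.00604507, 0.03144728]), 'gripper_force': 0.0, 'grip_width': 88.0127300423947} 18.700000000000003
```

View pics/top0.png

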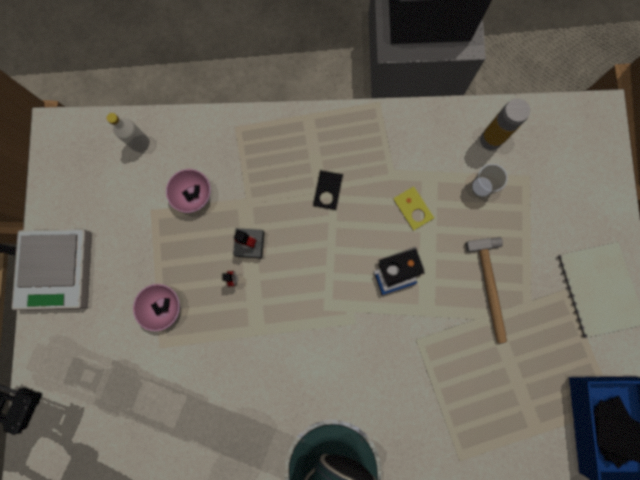

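View pics/side0.png

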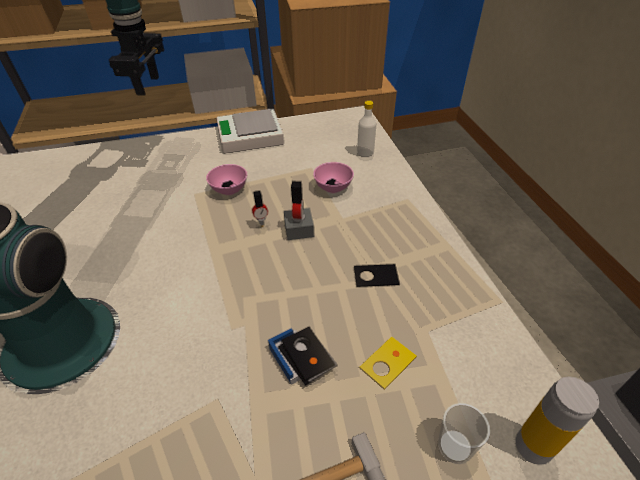

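The top view shows the stack at about (402,266), with the blue long stop on its robot side. The gauge is in its stand at (249,244), and the small look-alike is at (229,279). The side view shows the stack at (305,355) and the gauge at (297,205). I'll zoom in next.

```bash
python3 - <<'E'
from h import *
a=cv2.imread('pics/top0.png');b=cv2.imread('pics/side0.png')
cr=[(a,360,235),(a,210,215),(b,262,310),(b,255,170)]
t=[cv2.resize(i[y:y+75,x:x+100] if i is a else i[y:y+75,x:x+100],(400,300),interpolation=cv2.INTER_CUBIC) for i,x,y in cr]
cv2.imwrite('pics/c0.png',np.vstack([np.hstack(t[:2]),np.hstack(t[2:])]))
E
```

```text
(no output)
```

View pics/c0.png

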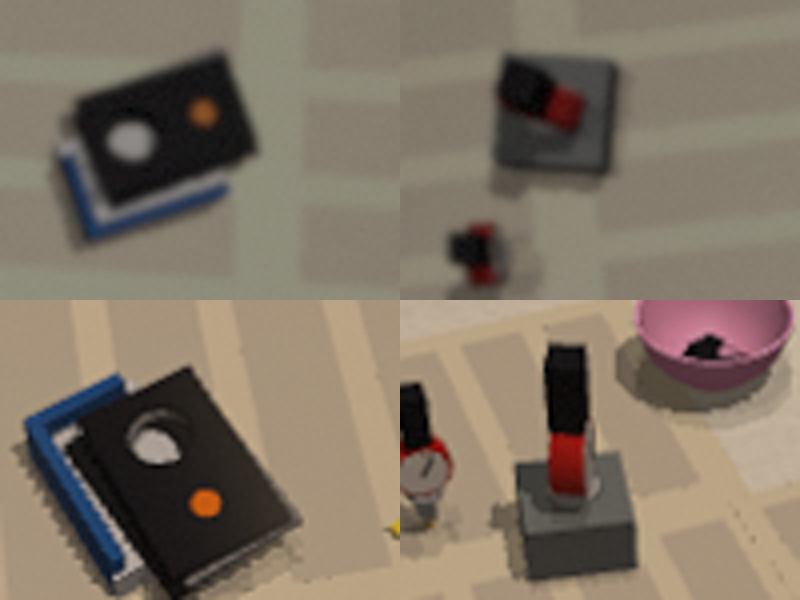

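Top crop: the long stop's outer corner is at about px (384,294) and its far end at (417,282). The short stop's end is at about (375,272), the dot at (411,263) and the window at (393,270). The gauge's dial faces roughly world +x and slightly −y.

```bash
python3 - <<'E'
from h import *
c=manip.get_calibration('top');s=manip.get_calibration('side')
print(onz(c,[(384,294),(417,282),(375,272)],34).round(1))
print('dot',onz(c,[(410.7,263),(392.5,270)],38).round(1), onz(s,[(313.5,360.6)],38).round(1))
print('corners',onz(c,[(415,248.5),(424.5,273),(389,286),(380,261)],38).round(1))
print('stand top',onz(c,[(236,229),(264,231),(261,258),(234,257)],43).round(1))
print('yellow,spare',onz(c,[(413,208),(328,190)],6).round(0))
w=manip.get_calibration('wrist');V=np.array(w['view']);print(w['fx'],(-V[:3,:3].T@V[:3,3]),V[:3,:3].round(2))
E
```

```text
[[ 416.6 -136.7   34. ]
 [ 444.4 -219.5   34. ]
 [ 471.7 -116.6   34. ]]
dot [[ 491.7 -205.8   38. ]
 [ 475.3 -159.9   38. ]] [[ 494.3 -205.5   38. ]]
corners [[ 527.8 -218.4   38. ]
 [ 465.9 -238.5   38. ]
 [ 435.8 -149.4   38. ]
 [ 498.6 -129.8   38. ]]
stand top [[588.6 231.   43. ]
 [581.6 159.9  43. ]
 [513.1 167.7  43. ]
 [517.3 235.6  43. ]]
yellow,spare [[ 639. -224.    6.]
 [ 693.   -4.    6.]]
404.27981745807114 [168.77440715 658.00137366 382.82489851] [[ 0.35  0.94 -0.  ]
 [ 0.9  -0.33  0.28]
 [ 0.26 -0.1  -0.96]]
```

Call:
carry_out --grip '[1, 1, 1, 1, 1, 1, 1, 1, 1, 1]' --slide '[[0.0114, -0.029, 0], [0.0114, -0.029, 0], [0.0114, -0.029, 0], [0.0114, -0.029, 0], [0.0114, -0.029, 0], [0.0114, -0.029, 0], [0.0114, -0.029, 0], [0.0114, -0.029, 0], [0.0114, -0.029, 0], [0.0114, -0.029, 0]]' --dr '[[0, 0, -5.2], [0, 0, -5.2], [0, 0, -5.2], [0, 0, -5.2], [0, 0, -5.2], [0, 0, -5.2], [0, 0, -5.2], [0, 0, -5.2], [0, 0, -5.2], [0, 0, -5.2]]'

```text
time: 0.93
tcp_pos: [349.7, 340.8, 238.2]
tool_rot: [-1.862, -2.531, 0.001]
wrist_force: [0.8, -1.1, -0.0]
grip_width: 23.6
gripper_force: 0.0
```

Call:
carry_out --grip '[1, 1, 1, 1, 1, 1, 1, 1, 1, 1]' --slide '[[0.0114, -0.029, 0], [0.0114, -0.029, 0], [0.0114, -0.029, 0], [0.0114, -0.029, 0], [0.0114, -0.029, 0], [0.0114, -0.029, 0], [0.0114, -0.029, 0], [0.0114, -0.029, 0], [0.0114, -0.029, 0], [0.0114, -0.029, 0]]' --dr '[[0, 0, -5.2], [0, 0, -5.2], [0, 0, -5.2], [0, 0, -5.2], [0, 0, -5.2], [0, 0, -5.2], [0, 0, -5.2], [0, 0, -5.2], [0, 0, -5.2], [0, 0, -5.2]]'

```text
time: 1.77
tcp_pos: [463.7, 50.9, 238.4]
tool_rot: [-2.783, -1.458, 0.001]
wrist_force: [1.1, -1.0, 0.0]
grip_width: 0.3
gripper_force: 0.0
```

Call:
carry_out --grip '[1, 1, 1, 1, 1, 1, 1, 1]' --slide '[[0.0114, -0.029, 0], [0.0114, -0.029, 0], [0.0114, -0.029, 0], [0.0114, -0.029, 0], [0.0114, -0.029, 0], [0.0114, -0.029, 0], [0.0114, -0.029, 0], [0, 0, 0]]' --dr '[[0, 0, -5.2], [0, 0, -5.2], [0, 0, -5.2], [0, 0, -5.2], [0, 0, -5.2], [0, 0, -5.2], [0, 0, -5.2], [0, 0, 0]]'

```text
time: 2.43
tcp_pos: [544.8, -155.1, 238.1]
tool_rot: [3.097, 0.512, -0.0]
wrist_force: [0.3, -0.1, 0.1]
grip_width: 0.5
gripper_force: 0.0
```

```bash
python3 - <<'E'
from h import *
s=manip.get_state();print(s['tcp_pos'],s['tool_rot'],s['qpos'],s['grip_width'])
c,im=snap('wrist','w1.png')
from scipy.spatial.transform import Rotation as R
print(R.from_rotvec(s['tool_rot']).as_matrix().round(3))
E
```

```text
[ 544.77529685 -155.07966126  238.12039099] [ 3.09732758e+00  5.11700453e-01 -7.60632343e-05] [-0.32007803  0.05913656  1.84112518 -0.00215888  1.24031335  0.9239614 ] 0.4609114339752065
[[ 0.947  0.322  0.   ]
 [ 0.322 -0.947 -0.002]
 [-0.     0.002 -1.   ]]
```

View pics/w1.png

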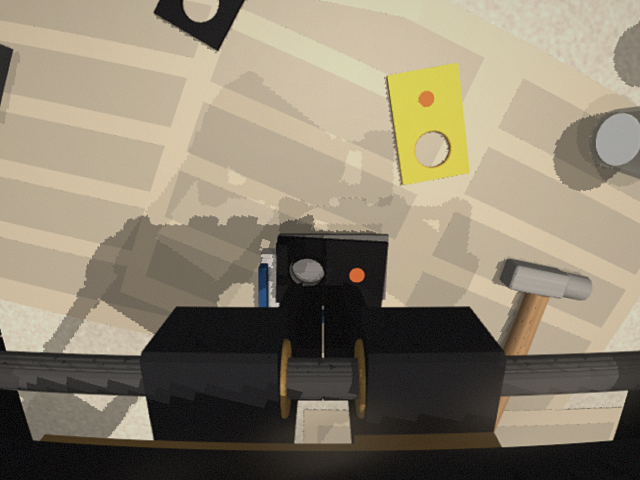

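The wrist view shows the stack below the fingers, with the window at (307,271), the dot at (357,275) and the short stop at (262,285). The +x side is clear, so I'll go down and push.

Call:
carry_out --grip '[1, 1, 1, 1, 1, 1, 1, 1, 1]' --slide '[[0, 0, -0.03], [0, 0, -0.03], [0, 0, -0.03], [0, 0, -0.03], [0, 0, -0.03], [0, 0, -0.03], [0, 0, -0.03], [0, 0, -0.016], [0, 0, 0]]' --dr '[[0, 0, 0], [0, 0, 0], [0, 0, 0], [0, 0, 0], [0, 0, 0], [0, 0, 0], [0, 0, 0], [0, 0, 0], [0, 0, 0]]'

```text
time: 3.23
tcp_pos: [538.9, -148.0, 8.0]
tool_rot: [-3.093, -0.525, 0.013]
wrist_force: [-0.4, -0.7, -0.0]
grip_width: 0.1
gripper_force: 0.0
```

Call:
carry_out --grip '[1, 1, 1, 1, 1, 1, 1, 1, 1, 1]' --slide '[[-0.0028, -0.001, 0], [-0.0028, -0.001, 0], [-0.0028, -0.001, 0], [-0.0028, -0.001, 0], [-0.0028, -0.001, 0], [-0.0028, -0.001, 0], [-0.0028, -0.001, 0], [-0.0028, -0.001, 0], [-0.0028, -0.001, 0], [0, 0, 0]]' --dr '[[0, 0, 0], [0, 0, 0], [0, 0, 0], [0, 0, 0], [0, 0, 0], [0, 0, 0], [0, 0, 0], [0, 0, 0], [0, 0, 0], [0, 0, 0]]'

```text
time: 4.07
tcp_pos: [517.9, -159.8, 12.8]
tool_rot: [3.098, 0.522, -0.0]
wrist_force: [0.9, 0.1, -0.0]
grip_width: 0.5
gripper_force: 0.0
```

Call:
carry_out --grip '[1, 1, 1, 1, 1]' --slide '[[-0.0019, -0.0006, 0], [-0.0019, -0.0006, 0], [-0.001, -0.0003, 0], [-0.001, -0.0003, 0], [0, 0, 0]]' --dr '[[0, 0, 0], [0, 0, 0], [0, 0, 0], [0, 0, 0], [0, 0, 0]]'

```text
time: 4.48
tcp_pos: [512.5, -161.4, 12.7]
tool_rot: [3.098, 0.523, -0.0]
wrist_force: [0.2, -1.6, 0.5]
grip_width: 0.4
gripper_force: 0.3
```

Call:
carry_out --grip '[1, 1, 1]' --slide '[[-0.001, -0.0003, 0], [-0.001, -0.0003, 0], [0, 0, 0]]' --dr '[[0, 0, 0], [0, 0, 0], [0, 0, 0]]'

```text
time: 4.73
tcp_pos: [511.8, -162.4, 13.2]
tool_rot: [3.096, 0.522, 0.004]
wrist_force: [4.2, -0.8, 0.3]
grip_width: 0.4
gripper_force: 1.8
```

Call:
carry_out --grip '[1, 1, 1]' --slide '[[-0.001, -0.0003, 0], [-0.001, -0.0003, 0], [0, 0, 0]]' --dr '[[0, 0, 0], [0, 0, 0], [0, 0, 0]]'

```text
time: 4.98
tcp_pos: [511.6, -163.2, 14.0]
tool_rot: [3.096, 0.521, 0.009]
wrist_force: [8.8, -0.2, -0.3]
grip_width: 0.5
gripper_force: 3.7
```

```bash
python3 - <<'E'
from h import *
c,im=snap('side','s1.png');c,im2=snap('top','t1.png')
a=cv2.resize(im[310:385,262:362],(400,300),interpolation=cv2.INTER_CUBIC)
b=cv2.resize(im2[235:310,360:460],(400,300),interpolation=cv2.INTER_CUBIC)
cv2.imwrite('pics/c1.png',np.hstack([a,b]))
E
```

```text
(no output)
```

View pics/c1.png

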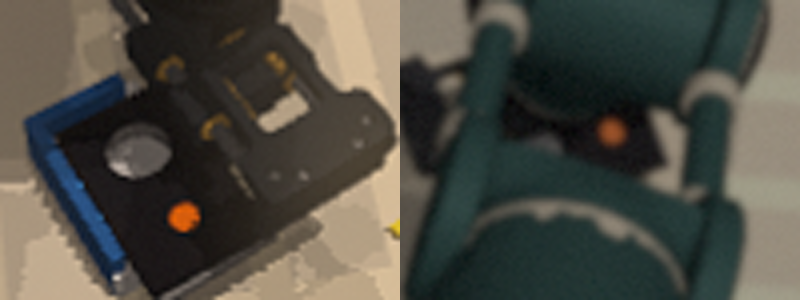

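The side crop shows the stack now lying along the long stop, with the dot at (308,364). Next is the −y edge.

Call:
carry_out --grip '[1, 1, 1, 1, 1, 1, 1, 1, 1]' --slide '[[0.007, 0.0024, 0], [0.007, 0.0024, 0], [0, 0, 0.03], [0, 0, 0.03], [-0.0065, -0.0285, 0], [-0.0065, -0.0285, 0], [-0.0065, -0.0285, 0], [-0.0065, -0.0285, 0], [0, 0, 0]]' --dr '[[0, 0, 0], [0, 0, 0], [0, 0, 0], [0, 0, 0], [0, 0, 0], [0, 0, 0], [0, 0, 0], [0, 0, 0], [0, 0, 0]]'

```text
time: 5.83
tcp_pos: [495.4, -275.3, 72.5]
tool_rot: [3.098, 0.519, -0.003]
wrist_force: [-0.8, 0.2, -0.6]
grip_width: 0.3
gripper_force: 0.0
```

Call:
carry_out --grip '[1, 1, 1, 1]' --slide '[[0.001, 0, -0.03], [0.001, 0, -0.02], [0.001, 0, -0.01], [0, 0, 0]]' --dr '[[0, 0, 0], [0, 0, 0], [0, 0, 0], [0, 0, 0]]'

```text
time: 6.17
tcp_pos: [497.0, -269.5, 9.4]
tool_rot: [-3.093, -0.522, 0.009]
wrist_force: [0.9, 0.4, -0.6]
grip_width: 0.2
gripper_force: 0.0
```

Call:
carry_out --grip '[1, 1, 1, 1, 1, 1, 1, 1, 1, 1]' --slide '[[-0.0009, 0.0027, 0], [-0.0009, 0.0027, 0], [-0.0009, 0.0027, 0], [-0.0009, 0.0027, 0], [-0.0009, 0.0027, 0], [-0.0009, 0.0027, 0], [-0.0009, 0.0027, 0], [-0.0009, 0.0027, 0], [-0.0009, 0.0027, 0], [0, 0, 0]]' --dr '[[0, 0, 0], [0, 0, 0], [0, 0, 0], [0, 0, 0], [0, 0, 0], [0, 0, 0], [0, 0, 0], [0, 0, 0], [0, 0, 0], [0, 0, 0]]'

```text
time: 7.0
tcp_pos: [491.6, -247.2, 13.0]
tool_rot: [3.097, 0.523, 0.001]
wrist_force: [0.1, -0.9, 0.9]
grip_width: 0.2
gripper_force: 0.1
```

Call:
carry_out --grip '[1, 1, 1, 1, 1]' --slide '[[-0.0003, 0.001, 0], [-0.0003, 0.001, 0], [-0.0003, 0.001, 0], [-0.0003, 0.001, 0], [0, 0, 0]]' --dr '[[0, 0, 0], [0, 0, 0], [0, 0, 0], [0, 0, 0], [0, 0, 0]]'

```text
time: 7.42
tcp_pos: [490.4, -243.5, 12.8]
tool_rot: [3.098, 0.523, 0.001]
wrist_force: [0.8, -0.6, 1.4]
grip_width: 0.3
gripper_force: 0.8
```

Call:
carry_out --grip '[1, 1, 1, 1]' --slide '[[-0.0003, 0.001, 0], [-0.0003, 0.001, 0], [-0.0003, 0.001, 0], [0, 0, 0]]' --dr '[[0, 0, 0], [0, 0, 0], [0, 0, 0], [0, 0, 0]]'

```text
time: 7.75
tcp_pos: [489.7, -240.8, 12.9]
tool_rot: [3.097, 0.523, 0.001]
wrist_force: [1.6, -3.7, -0.1]
grip_width: 0.7
gripper_force: 2.1
```

Call:
carry_out --grip '[1, 1, 1, 1]' --slide '[[-0.0003, 0.001, 0], [-0.0003, 0.001, 0], [-0.0003, 0.001, 0], [0, 0, 0]]' --dr '[[0, 0, 0], [0, 0, 0], [0, 0, 0], [0, 0, 0]]'

```text
time: 8.08
tcp_pos: [490.8, -240.3, 14.0]
tool_rot: [3.092, 0.523, 0.006]
wrist_force: [3.2, -10.5, 0.3]
grip_width: 0.3
gripper_force: 5.6
```

Call:
carry_out --grip '[1, 1, 1, 1, 1, 1, 1, 1, 1]' --slide '[[0.0025, -0.007, 0], [0.0025, -0.007, 0], [0, 0, 0.03], [0, 0, 0.03], [0.009, 0.0235, 0], [0.009, 0.0235, 0], [0.009, 0.0235, 0], [0.009, 0.0235, 0], [0, 0, 0]]' --dr '[[0, 0, 0], [0, 0, 0], [0, 0, 0], [0, 0, 0], [0, 0, 0], [0, 0, 0], [0, 0, 0], [0, 0, 0], [0, 0, 0]]'

```text
time: 8.83
tcp_pos: [529.5, -153.7, 72.0]
tool_rot: [-3.094, -0.526, 0.002]
wrist_force: [0.1, 0.0, -0.3]
grip_width: 0.5
gripper_force: 0.0
```

```bash
python3 - <<'E'
from h import *
c,im=snap('side','s2.png');c2,im2=snap('wrist','w2.png')
a=cv2.resize(im[310:385,262:362],(400,300),interpolation=cv2.INTER_CUBIC)
b=cv2.resize(im2[200:425,200:500],(400,300),interpolation=cv2.INTER_CUBIC)
cv2.imwrite('pics/c2.png',np.hstack([a,b]));print(manip.get_state()['tcp_pos'])
E
```

```text
[ 528.76338292 -156.37908238   71.91941663]
```

View pics/c2.png

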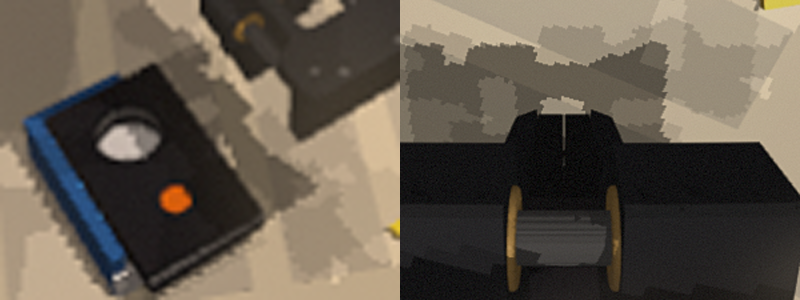

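The side crop shows the stack at both stops, possibly with a small gap at the near end. I'll give each side another gentle push.

Call:
carry_out --grip '[1, 1, 1, 1, 1, 1, 1, 1, 1]' --slide '[[0, 0, -0.03], [0, 0, -0.02], [0, 0, -0.009], [0, 0, 0], [-0.0038, -0.0012, 0], [-0.0038, -0.0012, 0], [-0.0038, -0.0012, 0], [-0.0029, -0.001, 0], [0, 0, 0]]' --dr '[[0, 0, 0], [0, 0, 0], [0, 0, 0], [0, 0, 0], [0, 0, 0], [0, 0, 0], [0, 0, 0], [0, 0, 0], [0, 0, 0]]'

```text
time: 9.68
tcp_pos: [514.9, -162.5, 14.6]
tool_rot: [3.097, 0.522, 0.001]
wrist_force: [-0.3, 0.1, -0.1]
grip_width: 0.2
gripper_force: 0.0
```

Call:
carry_out --grip '[1, 1, 1, 1, 1, 1]' --slide '[[-0.001, -0.0003, 0], [-0.001, -0.0003, 0], [-0.001, -0.0003, 0], [-0.001, -0.0003, 0], [-0.001, -0.0003, 0], [0, 0, 0]]' --dr '[[0, 0, 0], [0, 0, 0], [0, 0, 0], [0, 0, 0], [0, 0, 0], [0, 0, 0]]'

```text
time: 10.18
tcp_pos: [512.1, -164.1, 14.5]
tool_rot: [3.096, 0.522, 0.006]
wrist_force: [5.2, -0.1, -1.1]
grip_width: 0.3
gripper_force: 2.3
```

Call:
carry_out --grip '[1, 1, 1, 1, 1, 1, 1, 1, 1, 1]' --slide '[[0.0076, 0.0025, 0], [0.0076, 0.0025, 0], [0, 0, 0.04], [0, 0, 0.04], [0, 0, 0.04], [-0.02, -0.01, 0.04], [-0.02, -0.01, 0.02], [-0.02, -0.01, 0], [-0.02, -0.01, 0], [0, 0, 0]]' --dr '[[0, 0, 0], [0, 0, 0], [0, 0, 0], [0, 0, 0], [0, 0, 0], [0, 0, 0], [0, 0, 0], [0, 0, 0], [0, 0, 0], [0, 0, 0]]'

```text
time: 11.02
tcp_pos: [444.4, -198.1, 190.1]
tool_rot: [-3.098, -0.521, 0.004]
wrist_force: [-1.0, -0.0, -1.2]
grip_width: 0.7
gripper_force: 0.0
```

```bash
python3 - <<'E'
from h import *
c,im=snap('wrist','w3.png');print(manip.get_state()['tcp_pos'])
cv2.imwrite('pics/w3c.png',cv2.resize(im[150:330,200:440],(800,600),interpolation=cv2.INTER_CUBIC))
E
```

```text
[ 445.87519925 -197.61413221  189.90625874]
```

View pics/w3c.png

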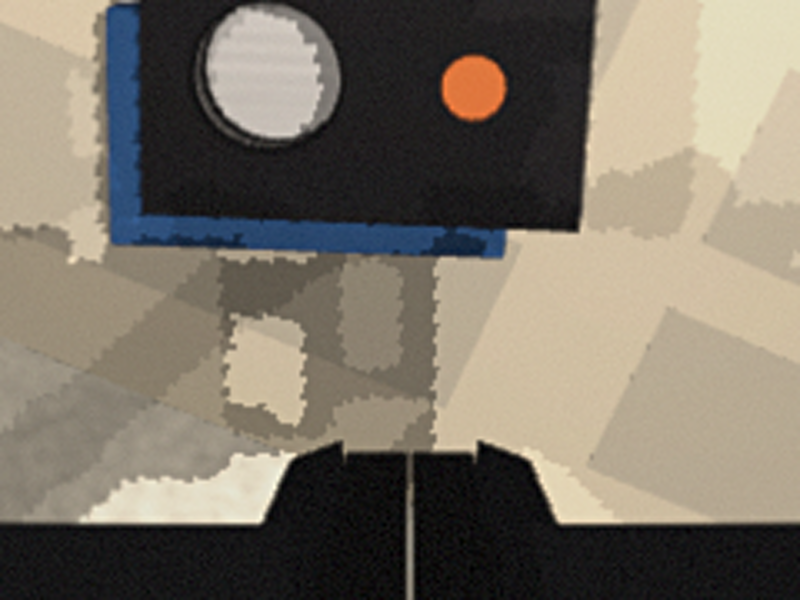

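The top plate is flush along both blue stops in the crop, with no gap visible. Next I'll move to the gauge.

Call:
carry_out --grip '[1, 1, 1, 1, 1, 1, 1, 1, 1, 1]' --slide '[[0.0067, 0.0325, 0.01], [0.0067, 0.0325, 0.01], [0.0067, 0.0325, 0.01], [0.0067, 0.0325, 0.01], [0.0067, 0.0325, 0.01], [0.0067, 0.0325, 0.01], [0.0067, 0.0325, 0], [0.0067, 0.0325, 0], [0.0067, 0.0325, 0], [0.0067, 0.0325, 0]]' --dr '[[0, 0, 4.4], [0, 0, 4.4], [0, 0, 4.4], [0, 0, 4.4], [0, 0, 4.4], [0, 0, 4.4], [0, 0, 4.4], [0, 0, 4.4], [0, 0, 4.4], [0, 0, 4.4]]'

```text
time: 11.9
tcp_pos: [514.4, 130.3, 249.5]
tool_rot: [-2.672, -1.651, 0.002]
wrist_force: [-0.4, -1.6, -0.0]
grip_width: 0.4
gripper_force: 0.0
```

Call:
carry_out --grip '[-1, -1]' --slide '[[0, 0, 0], [0, 0, 0]]' --dr '[[0, 0, 0], [0, 0, 0]]'

```text
time: 12.07
tcp_pos: [514.2, 129.9, 249.1]
tool_rot: [-2.673, -1.649, 0.003]
wrist_force: [-0.3, 1.1, 0.6]
grip_width: 11.6
gripper_force: 0.0
```

```bash
python3 - <<'E'
from h import *
s=manip.get_state();c,im=snap('wrist','w4.png');print(s['tcp_pos'],s['tool_rot'],s['qpos'])
np.save('w4V.npy',np.array(c['view']))
cv2.imwrite('pics/w4c.png',im)
t,ti=snap('top','t4.png')
hsv=cv2.cvtColor(ti,cv2.COLOR_BGR2HSV)
m=cv2.inRange(hsv,(5,130,120),(20,255,255))
n,l,st,ce=cv2.connectedComponentsWithStats(m)
for i in range(1,n):
    if st[i,4]>8 and 350<ce[i][0]<450: print(ce[i],st[i,4],onz(t,[ce[i]],38))
print('proj gauge',proj(c,[(550,198,153),(550,198,43)]))
E
```

```text
[514.21652233 129.8516657  249.10768589] [-2.67275681 -1.64937099  0.00306543] [ 2.00286817e-01 -1.59972898e-02  1.89734326e+00  1.61246628e-04
  1.26238326e+00  6.65230645e-01]
[408.35294118 200.        ] 17 [[ 652.70286099 -208.16440639   38.        ]]
[408.5 268.5] 16 [[ 478.07367356 -199.66165672   38.        ]]
proj gauge [[325.5436436  111.59134648]
 [324.81192877 114.02154827]]
```

View pics/w4c.png

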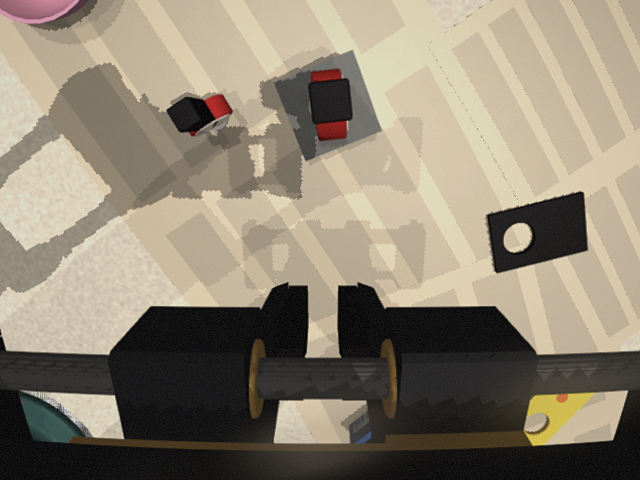

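The wrist view shows the gauge's grip top at (330,101), with the red case along image-vertical and the stand around it. The look-alike is at (205,115). Now I'll measure the angle and check which side the dial is on.

```bash
python3 - <<'E'
from h import *
im=cv2.imread('pics/w4.png');c=manip.get_calibration('wrist');c['view']=np.load('w4V.npy')
hsv=cv2.cvtColor(im,cv2.COLOR_BGR2HSV)[50:160,280:385]
red=((hsv[...,0]<8)|(hsv[...,0]>172))&(hsv[...,1]>130)&(hsv[...,2]>80)
blk=(hsv[...,2]<45)
blk=cv2.morphologyEx(blk.astype(np.uint8),cv2.MORPH_OPEN,np.ones((5,5)))
n,l,st,ce=cv2.connectedComponentsWithStats(blk);k=1+st[1:,4].argmax();print(st[k])
q=cv2.boxPoints(cv2.minAreaRect(np.argwhere(l==k)[:,::-1].astype(np.float32)))+[280,50]
P=onz(c,q,153);print(P.round(1),P.mean(0));e=np.diff(P,axis=0);print(np.degrees(np.arctan2(e[:,1],e[:,0])),np.linalg.norm(e,axis=1))
ys,xs=np.where(red);
for s in(ys<45,ys>55): print(onz(c,[(xs[s].mean()+280,ys[s].mean()+50)],99),s.sum())
S=manip.get_calibration('side');si=cv2.imread('pics/side0.png')
g=P.mean(0);f=np.radians(-28)
for r in(12,-12):
  p=proj(S,[[g[0]+r*np.cos(f),g[1]+r*np.sin(f),74+dz] for dz in(-12,0,12)]).round().astype(int);print(r,p.tolist(),[si[v,u].tolist() for u,v in p])
w3=cv2.imread('pics/w3.png');h=cv2.cvtColor(w3,cv2.COLOR_BGR2HSV)
m=cv2.inRange(h,(5,130,120),(20,255,255));n,l,st,ce=cv2.connectedComponentsWithStats(m);print('dotpx',[(x,a[4]) for x,a in zip(ce,st)][1:])
E
```

```text
[  29   29   43   44 1657]
[[548.  217.  153. ]
 [569.6 208.8 153. ]
 [562.  187.3 153. ]
 [539.9 195.6 153. ]] [554.87859924 202.15807198 153.        ]
[ -20.81640437 -109.54064691  159.30032606] [23.07827843 22.85535736 23.5867467 ]
[[561.49840431 220.83275988  99.        ]] 295
[[549.25348629 185.30326389  99.        ]] 457
12 [[302, 213], [302, 209], [301, 205]] [[90, 101, 111], [81, 91, 100], [72, 79, 125]]
-12 [[293, 212], [292, 208], [292, 204]] [[13, 16, 104], [54, 67, 138], [81, 98, 151]]
dotpx [(array([464.,  23.]), np.int32(1)), (array([462.,  26.]), np.int32(1)), (array([458.,  29.]), np.int32(1)), (array([341.71380471, 175.89225589]), np.int32(297)), (array([282.95945946, 374.94144144]), np.int32(222)), (array([361.81818182, 406.09090909]), np.int32(11))]
```

Call:
carry_out --grip '[-1, -1, -1, -1, -1, -1, -1, -1]' --slide '[[0.0134, 0.024, 0], [0.0134, 0.024, 0], [0.0134, 0.024, 0], [0, 0, 0], [0, 0, -0.02], [0, 0, -0.02], [0, 0, 0], [0, 0, 0]]' --dr '[[0, 0, 2.2], [0, 0, 2.2], [0, 0, 2.1], [0, 0, 0], [0, 0, 0], [0, 0, 0], [0, 0, 0], [0, 0, 0]]'

```text
time: 12.83
tcp_pos: [553.2, 197.7, 208.6]
tool_rot: [-2.58, -1.791, 0.006]
wrist_force: [0.5, -0.7, -0.2]
grip_width: 72.9
gripper_force: 0.0
```

```bash
python3 - <<'E'
from h import *
from scipy.spatial.transform import Rotation as R
s=manip.get_state();c=manip.get_calibration('wrist');print(s['tcp_pos'],s['tool_rot'],s['grip_width'])
T=np.eye(4);T[:3,:3]=R.from_rotvec(s['tool_rot']).as_matrix();T[:3,3]=s['tcp_pos']
X=np.array(c['view'])@T # tool->cam
T3=np.eye(4);T3[:3,:3]=R.from_rotvec([-3.098,-.521,.004]).as_matrix();T3[:3,3]=[445.5,-197.7,189.95]
c['view']=X@np.linalg.inv(T3);w3=cv2.imread('pics/w3.png')
d=onz(c,[(341.7,175.9)],38);print('dot',d)
# crop px -> full px: stop corners outer bottom-left, bottom-right, plate bottom-left(bl), br
f=lambda u,v:(200+u*.3,150+v*.3)
P=onz(c,[f(143,215),f(578,231)],38);print('plate lower edge',P,np.degrees(np.arctan2(*(P[0]-P[1])[[1,0]]))-90)
Q=onz(c,[f(112,244),f(503,257)],34);print('stop outer edge',Q,np.degrees(np.arctan2(*(Q[0]-Q[1])[[1,0]]))-90)
t=manip.get_calibration('side');im=cv2.imread('pics/s2.png');h=cv2.cvtColor(im,cv2.COLOR_BGR2HSV)
m=cv2.inRange(h,(5,150,120),(20,255,255));n,l,st,ce=cv2.connectedComponentsWithStats(m)
for x,a in zip(ce,st):
  if a[4]>15 and 290<x[0]<320 and 350<x[1]<375: print('side dot',onz(t,[x],38))
E
```

```text
[553.15363691 197.71235881 208.62352015] [-2.57995501 -1.79097584  0.00611719] 72.90028979427578
dot [[ 480.41540005 -200.47392244   38.        ]]
plate lower edge [[ 428.59116512 -139.76864877   38.        ]
 [ 457.38079178 -234.32089659   38.        ]] 16.934642479813192
stop outer edge [[ 418.44939077 -134.3813585    34.        ]
 [ 445.12790734 -220.94149731   34.        ]] 17.129710174083996
side dot [[ 479.76531983 -198.6051266    38.        ]]
```

Call:
carry_out --grip '[-1, -1, -1, -1, -1, -1]' --slide '[[0.0013, 0.0043, 0], [0, 0, -0.025], [0, 0, -0.025], [0, 0, -0.025], [0, 0, -0.021], [0, 0, 0]]' --dr '[[0, 0, 0], [0, 0, 0], [0, 0, 0], [0, 0, 0], [0, 0, 0], [0, 0, 0]]'

```text
time: 13.33
tcp_pos: [553.3, 202.7, 110.8]
tool_rot: [-2.578, -1.792, 0.009]
wrist_force: [-1.0, 0.3, -1.3]
grip_width: 88.0
gripper_force: 0.0
```

Call:
carry_out --grip '[1, 1, 1, 1, 1, 1, 1, 1, 1, 1]' --slide '[[0, 0, 0], [0, 0, 0], [0, 0, 0], [0, 0, 0], [0, 0, 0], [0, 0, 0], [0, 0, 0], [0, 0, 0], [0, 0, 0], [0, 0, 0]]' --dr '[[0, 0, 0], [0, 0, 0], [0, 0, 0], [0, 0, 0], [0, 0, 0], [0, 0, 0], [0, 0, 0], [0, 0, 0], [0, 0, 0], [0, 0, 0]]'

```text
time: 14.17
tcp_pos: [555.6, 203.7, 114.0]
tool_rot: [-2.579, -1.794, 0.0]
wrist_force: [0.4, -0.8, 0.5]
grip_width: 23.4
gripper_force: 28.1
```

Call:
carry_out --grip '[1, 1, 1, 1, 1, 1]' --slide '[[0, 0, 0.01], [0, 0, 0.02], [0, 0, 0.025], [0, 0, 0.025], [0, 0, 0.02], [0, 0, 0]]' --dr '[[0, 0, 0], [0, 0, 0], [0, 0, 0], [0, 0, 0], [0, 0, 0], [0, 0, 0]]'

```text
time: 14.67
tcp_pos: [558.6, 204.7, 220.0]
tool_rot: [2.577, 1.793, 0.014]
wrist_force: [1.6, 0.8, -1.2]
grip_width: 23.6
gripper_force: 30.0
```

Call:
carry_out --grip '[1, 1, 1, 1, 1, 1, 1, 1, 1, 1]' --slide '[[-0.0027, -0.0145, 0], [-0.0054, -0.029, 0], [-0.0054, -0.029, 0], [-0.0054, -0.029, 0], [-0.0054, -0.029, 0], [-0.0054, -0.029, 0], [-0.0054, -0.029, 0], [-0.0054, -0.029, 0], [-0.0054, -0.029, 0], [-0.0054, -0.029, 0]]' --dr '[[0, 0, 2.5], [0, 0, 3.5], [0, 0, 3.5], [0, 0, 3.5], [0, 0, 3.5], [0, 0, 3.5], [0, 0, 3.5], [0, 0, 3.5], [0, 0, 3.5], [0, 0, 3.5]]'

```text
time: 15.5
tcp_pos: [503.0, -73.0, 212.7]
tool_rot: [-1.937, -2.472, 0.001]
wrist_force: [1.3, -0.8, -0.6]
grip_width: 23.9
gripper_force: 30.0
```

Call:
carry_out --grip '[1, 1, 1, 1, 1, 1, 1, 1]' --slide '[[-0.0054, -0.029, 0], [-0.0054, -0.029, 0], [-0.0054, -0.029, 0], [-0.0045, -0.022, 0], [-0.002, -0.012, 0], [-0.001, -0.006, 0], [0, 0, 0], [0, 0, 0]]' --dr '[[0, 0, 3.5], [0, 0, 0], [0, 0, 0], [0, 0, 0], [0, 0, 0], [0, 0, 0], [0, 0, 0], [0, 0, 0]]'

```text
time: 16.17
tcp_pos: [480.6, -198.1, 213.6]
tool_rot: [-1.865, -2.527, -0.001]
wrist_force: [0.4, 0.4, -1.6]
grip_width: 24.0
gripper_force: 30.0
```

```bash
python3 - <<'E'
from h import *
c,im=snap('side','s5.png');s=manip.get_state();print(s['tcp_pos'],s['tool_rot'],s['wrist_force'])
cv2.imwrite('pics/s5c.png',cv2.resize(im[200:410,200:480],(800,600),interpolation=cv2.INTER_CUBIC))
E
```

```text
[ 480.74737236 -197.74494165  213.67758659] [-1.86392830e+00 -2.52770553e+00 -8.05903857e-04] [-0.83060616  0.01287955 -1.70162994]
```

View pics/s5c.png

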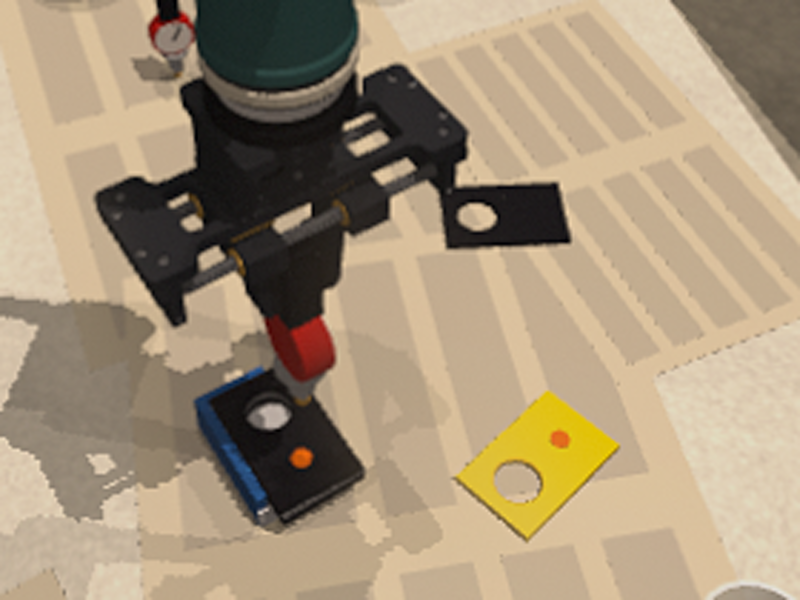

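The side view shows the gauge held, with the red case visible and no white dial. That fits the dial facing jig +x. The tip is at about px (306,340) and the dot at (306,360).

```bash
python3 - <<'E'
from h import *
S=manip.get_calibration('side');print(proj(S,[(480.7,-197.7,102.7),(480,-199.5,38),(480.7,-197.7,38)]))
im=cv2.imread('pics/s5.png');h=cv2.cvtColor(im,cv2.COLOR_BGR2HSV)
print('brass rows');[print(v,im[v,300:313].tolist()) for v in range(334,346,2)]
m=cv2.inRange(h,(5,150,120),(20,255,255));n,l,st,ce=cv2.connectedComponentsWithStats(m)
for x,a in zip(ce,st):
  if a[4]>15 and 290<x[0]<320 and 350<x[1]<375: print('side dot',x,onz(S,[x],38))
E
```

```text
[[304.42001102 339.84440225]
 [305.49530245 359.64089575]
 [305.6327264  358.7509696 ]]
brass rows
334 [[64, 68, 73], [71, 77, 84], [74, 79, 85], [72, 77, 82], [70, 75, 83], [61, 68, 83], [67, 72, 83], [73, 79, 83], [70, 75, 81], [68, 73, 79], [90, 104, 115], [126, 149, 168], [137, 164, 184]]
336 [[30, 33, 37], [56, 60, 64], [70, 74, 81], [68, 73, 80], [68, 73, 80], [68, 73, 80], [68, 73, 80], [69, 75, 81], [67, 72, 78], [78, 87, 95], [114, 135, 151], [135, 163, 184], [133, 160, 181]]
338 [[21, 23, 26], [27, 30, 34], [47, 53, 58], [61, 69, 78], [69, 75, 83], [71, 75, 82], [71, 74, 80], [69, 79, 92], [52, 72, 90], [58, 66, 75], [111, 132, 149], [138, 165, 187], [135, 162, 182]]
340 [[39, 43, 47], [28, 29, 34], [21, 26, 34], [25, 50, 68], [29, 69, 96], [39, 75, 100], [41, 74, 98], [36, 72, 97], [33, 58, 79], [29, 30, 33], [43, 50, 57], [89, 106, 120], [128, 153, 172]]
342 [[41, 45, 49], [25, 29, 31], [27, 28, 31], [27, 27, 33], [28, 30, 35], [29, 37, 46], [30, 39, 46], [31, 31, 35], [30, 33, 37], [30, 32, 39], [30, 33, 38], [27, 29, 35], [75, 90, 102]]
344 [[96, 102, 110], [75, 79, 86], [24, 26, 30], [25, 28, 32], [29, 31, 36], [29, 30, 36], [28, 29, 35], [30, 33, 37], [32, 35, 38], [31, 33, 38], [32, 36, 40], [33, 36, 40], [28, 31, 36]]
side dot [305.12820513 359.87179487] [[ 479.20501937 -199.80089796   38.        ]]
```

Call:
carry_out --grip '[1, 1, 1, 1, 1]' --slide '[[-0.0005, -0.0018, -0.02], [0, 0, -0.02], [0, 0, -0.01], [0, 0, -0.005], [0, 0, 0]]' --dr '[[0, 0, 0], [0, 0, 0], [0, 0, 0], [0, 0, 0], [0, 0, 0]]'

```text
time: 16.63
tcp_pos: [479.4, -199.4, 157.7]
tool_rot: [-1.862, -2.527, 0.001]
wrist_force: [-0.2, -0.3, -0.4]
grip_width: 23.8
gripper_force: 30.0
```

```bash
python3 - <<'E'
from h import *
c,im=snap('side','s6.png');s=manip.get_state();print(s['tcp_pos'],s['tool_rot'],s['wrist_force'])
p=s['tcp_pos'];print(proj(c,[(p[0],p[1],p[2]-111),(480,-199.5,38)]))
cv2.imwrite('pics/s6c.png',cv2.resize(im[300:390,250:370],(800,600),interpolation=cv2.INTER_CUBIC))
E
```

```text
[ 480.16301283 -199.88574136  158.83507065] [-1.86340643e+00 -2.52802887e+00  7.78169603e-05] [-0.84908965 -0.7805858  -1.37852986]
[[305.44842273 357.05371856]
 [305.49530245 359.64089575]]
```

View pics/s6c.png

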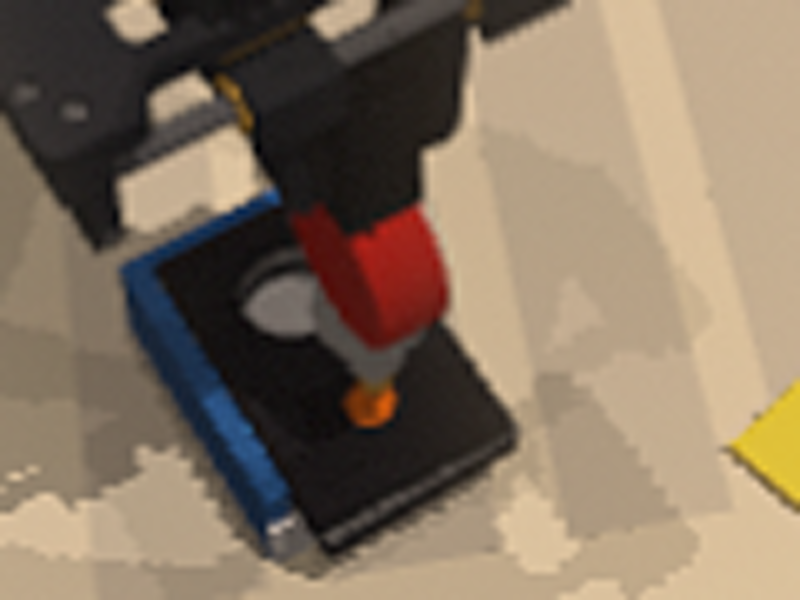

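The tip is just above the dot at about px (306,359). The dark back of the case faces the long stop, so the dial faces +x as required.

Call:
carry_out --grip '[1, 1, 1, 1, 1, 1, 1]' --slide '[[-0.001, 0, -0.003], [0, 0, -0.003], [0, 0, -0.003], [0, 0, -0.002], [0, 0, -0.002], [0, 0, 0], [0, 0, 0]]' --dr '[[0, 0, 0], [0, 0, 0], [0, 0, 0], [0, 0, 0], [0, 0, 0], [0, 0, 0], [0, 0, 0]]'

```text
time: 17.27
tcp_pos: [479.5, -200.8, 146.4]
tool_rot: [1.865, 2.527, 0.0]
wrist_force: [0.3, -0.3, -0.6]
grip_width: 23.5
gripper_force: 30.0
```

Call:
carry_out --grip '[1, 1, 1, 1, 1]' --slide '[[0, 0, -0.001], [0, 0, -0.001], [0, 0, -0.001], [0, 0, 0], [0, 0, 0]]' --dr '[[0, 0, 0], [0, 0, 0], [0, 0, 0], [0, 0, 0], [0, 0, 0]]'

```text
time: 17.68
tcp_pos: [479.4, -200.7, 143.3]
tool_rot: [1.865, 2.527, 0.0]
wrist_force: [0.8, -0.0, 0.9]
grip_width: 24.0
gripper_force: 30.0
```

Call:
carry_out --grip '[1, 1, 1, 1, 1, 1]' --slide '[[0, 0, -0.001], [0, 0, -0.001], [0, 0, -0.0005], [0, 0, 0], [0, 0, 0], [0, 0, 0]]' --dr '[[0, 0, 0], [0, 0, 0], [0, 0, 0], [0, 0, 0], [0, 0, 0], [0, 0, 0]]'

```text
time: 18.18
tcp_pos: [479.4, -200.7, 140.8]
tool_rot: [1.865, 2.528, 0.0]
wrist_force: [1.2, 0.6, 2.2]
grip_width: 23.9
gripper_force: 30.0
```

```bash
python3 - <<'E'
from h import *
F=[];Z=[]
for i in range(12):
    im=manip.camera('side');s=manip.get_state();F.append(s['wrist_force']);Z.append(s['tcp_pos'])
print(np.mean(F,0),np.std(F,0),np.mean(Z,0),s['gripper_force'],s['time'])
cv2.imwrite('pics/s7.png',im)
cv2.imwrite('pics/s7c.png',cv2.resize(im[300:390,250:370],(800,600),interpolation=cv2.INTER_CUBIC))
E
```

```text
[0.76243013 0.06012903 2.69224997] [0.6115396  0.58298055 0.35829568] [ 479.33371254 -200.66151213  140.68876187] 30.0001228088513 18.7833
```

View pics/s7c.png

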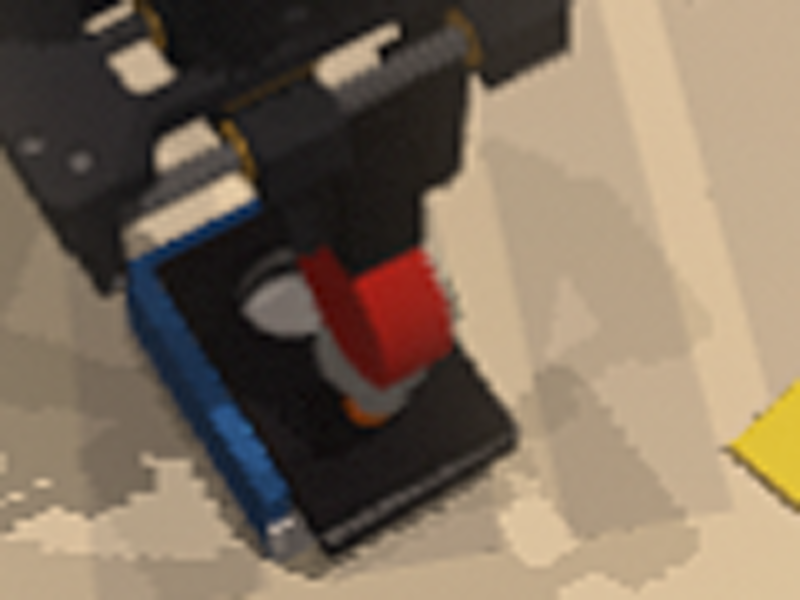

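The gauge is on the dot. The measured force is about 4.1 N (2.7 N plus the 1.4 N gauge weight), and the stack is still square, so I'm handing it in.

```bash
python3 -c "
from cell import manip
print(manip.job_done())"
```

```text
the job is handed in; nothing more can be done
None
```

I squared the stack against both stops and handed the job in with the gauge still held, pressing on the orange dot with about 4 N and its dial facing away from the long stop; the hand-in call returned no verdict.

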